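# Flip the gauge plate and hold the click selector at its third stop

### The job

Swing the hinged gauge plate on its stage right over by its bar, so that it lies flat with its white, ringed measuring face up; then grip the selector knob and turn it clockwise from its home mark by three clicks, without overrunning to the fourth. The knob springs back when let go, so finish while still gripping it steadily at the third stop for the reading, and leave the other things on the table where they are.

Things in the scene. Friction and masses are not known exactly. Their poses are not given: they have to be found in the camera images.
- leaf (a joint): hinge angle of the blue-framed gauge plate, rad: 0 = flat on the stage's robot-side rests with its dark face up, pi = turned right over, flat on the far rests with its white face with orange rings up. It starts between 0 and 0.35. The hinge is stiff (0.2 N m of friction; plate 0.22 kg give or take a quarter): it stays at whatever angle it is left.
- leaf_bar (a point): centre of the plate's bright steel handle bar: a round bar 10 mm thick, 88 mm clear length between its two side arms, 100 mm from the hinge line and parallel to it, with a free gap of 33 mm between bar and plate for a finger. This point and its axes swing with the plate: y lies along the bar; x points from the bar to the hinge; at angle 0 z is up. The bar can be held from above all the way round and turns between the finger pads.
- leaf_hinge (a point): middle of the hinge line, 60 mm above the table, fixed on the beige stage (base 150 x 134 x 18 mm, top of the bearing blocks at 72 mm). y lies along the hinge, x points to the side on which the plate must end, z up. At hinge angle a the bar centre is at x = -0.1 cos(a), z = 0.1 sin(a) m in these axes.
- selector (a joint): angle of the selector knob, rad: 0 = home (pointer at the red dot), growing clockwise seen from above. Stops, felt as clicks, every 24 degrees (0.419 rad), marked with white dots round the dial: first 0.419, second 0.838, third 1.257, fourth 1.676, fifth 2.094. It always springs back home when released. Turning it takes 0.07 to 0.08 N m on average, rippling by 0.05 N m either way: effort dips just before each stop and rises just after it.
- selector_grip (a point): grip point on the axis of the selector knob, 88 mm above the table: a black upright bar 46 mm long (x), 14 mm wide (y), its flat sides standing from 63 to 103 mm above the table, on a 46 mm disc, in the middle of a beige housing 104 x 104 x 50 mm. Its axes turn with the knob: z up, x along the bar away from the white pointer end.
- ring_gauge: steel setting ring, 38 mm across, 20 mm high; to be left alone; origin at its underside
- master_ball: turned steel reference ball on a foot, 40 mm across, 57 mm high; to be left alone; origin at its underside
- gauge_block: steel gauge block 35 x 18 x 30 mm; to be left alone; origin at its underside
- cleaner: blue cleaner bottle, 48 mm across, 110 mm high; to be left alone; origin at its underside
- jar: amber jar, 60 mm across, 60 mm high; to be left alone; origin at its underside
- screwdriver: screwdriver lying on the table; to be left alone; origin at its underside
- brush: small brush lying on the table; to be left alone; origin at its underside

How it is judged (in metres and radians):
On the way, in this order (a step that is already met when the one before it is completed fails the run):
1. the plate lies turned over, white face up (value of joint leaf above 3.04159 rad), for 0.3 s.
2. the knob is gripped and steady at the third stop (value of joint selector between 1.137 and 1.377 rad and velocity of joint selector between -0.15 and 0.15 rad/s and contact force between the fingers and selector above 1 N), for 0.3 s.
At the end, for the whole second after the job is handed in: The plate lies turned over (hinge within 0.1 rad of pi) and the fingers hold the knob (over 1 N of contact) still (under 0.15 rad/s) within 0.12 rad (7 degrees) of the third stop at 1.257 rad (all of step 2 and value of joint leaf above 3.04159 rad); the arm keeps its last pose, push and grip.
It fails at once if the knob is turned to the fourth stop (value of joint selector above 1.55 rad).
It fails at once if the other things on the table are displaced by over 25 mm (distance of any of ring_gauge, master_ball, gauge_block, cleaner, jar, screwdriver, brush from where it was at the start of the episode above 0.025 m).
It also fails if it takes over 59 s, if anything falls off the work surface, if the arm or the gripper's body presses on something with over 40 N, if the wrist force passes 120 N, or if a joint passes its speed limit or range.

### The arm

A 6-joint arm with a two-finger parallel gripper is mounted at the origin on the work surface. World frame = base frame: x ahead of the robot, y to its left, z up, the work surface at z = 0. Lengths are in mm, angles in rad, forces in N, time in s.
With the tool pointing down it reaches from about 400 to 925 mm from the base axis. Payload 12.5 kg.
Tool frame: the origin (TCP) lies at the very end of the fingers, on their centre line; the grasp point (between the pads) lies 19 mm behind it; z points along the fingers, y is the line along which they close (so a half turn about z gives the same grasp; the last joint's range is limited). The gripper opens to 95 mm and grips with 3 to 60 N. Pads are 20 mm wide; open, the fingers measure 119 mm over their backs; the gripper's body (75 mm by 180 mm) begins 59 mm behind the grasp point.
Start: joints at [-1.331, 0.491, 1.559, -0, 1.092, -0.106], TCP at [211.867, -588.013, 214.661] pointing down, gripper open.
Joint ranges: [-3.1, 3.1], [-0.84, 2.19], [0.05, 2.79], [-1.13, 4.28], [0.06, 2.93], [-2.69, 2.69]. Speed limits (rad/s): [2.22, 2.22, 2.79, 3.14, 3.14, 3.14].

### API

Orientations are given as [roll, pitch, yaw] about the fixed x, y, z axes, in that order (R = Rz(yaw) Ry(pitch) Rx(roll)).
In Python, from cell import state, imaging, env, spot_in, mark_of gives the robot as it stands. The module is installed in compiled form; this text tells all that it offers.
- The arm moves only by the tool step_arm, never from a script. Its argument "increments" is a list of rows, each an object with "slide": the shift along the tool's x, y, z in m, a list of three; "roll": the turn about the tool's z in rad. A call has 1 to 5 rows; each row is the pose to reach, as a shift and turn from the pose commanded when the call began, along the tool's axes at that moment; what a row does not reach only later rows make up. A row lasts 1/8 s, in which the tool goes at most 62.5 mm and 10.7 degrees, less where a joint would pass 70% of its speed; a pose out of reach is approached as far as the arm can. A call with a gripper value outside its range is refused whole. "fingers" is the opening, from 0 (shut) to 1 (fully open), set as the call begins (left out, the last holds). The fingers move at their own pace and stop on an object; the grip force is fixed at half the most. Time passes only in rows, so rows that repeat a pose let the fingers close. It gives the time, the measured TCP pose, the force, the opening and the grip force at its end, in the units of the state.
- state(): the state, without advancing time (a new reading comes with each control period).
- imaging.read_camera(name): name is "side" or "top"; returns a dict with "color" (420x560x3 uint8, red, green, blue), "z_map" (420x560 float32, mm along the optical axis (not along the pixel's ray), 0 where there is no reading), "intrinsics" (3x3 intrinsics, pixels), "camera_from_world" (4x4, takes a point from world to camera coordinates). Camera axes: x right, y up, looking along -z (the intrinsics and any distortion apply to the point x, -y, -z); pixel columns grow to the right and rows downward; lengths in mm; the calibration is good to about 2 mm. A picture is of the moment at which its call begins.
- env.job_done(): hands the job in; it is judged then, once.
Trained networks look in the newest picture that a camera, given by its name, has taken for a name from the list of things; names that differ only in an ending like _2 or _b are one class to them, and where a whole thing is asked for, a point or a joint stands for the part that bears it (a point fixed in the world has none). Each returns a list of dicts, best first, with "confidence" (0 to 1); they miss things now and then, are a little off and sometimes report something else, mostly with a low value. They report only what shows in the picture. A call takes as long as a camera call.
- spot_in(camera, target): "bbox" ([left, top, right, bottom] in pixels, round what is visible of it).
- mark_of(camera, target): "uv" ([column, row] in pixels: a listed point, or the origin of a listed thing).
The state is a dict: "t": time; "joints": joint angles; "qvel": joint speeds; "tau": joint torques, N m; "eef_pos": TCP position; "tcp_rot": TCP orientation; "ft_force": force on the tool from outside, world axes, zero at the start; "moment": the same for the moment, N m; "opening": opening from 0.0 (shut) to 1.0 (fully open); "grip_force": force on a finger pad.
Only numpy, scipy, OpenCV 4.12 (cv2) and the standard library are available. Lean on these libraries where they do the work, as an engineer would, in place of code of your own. Each camera call takes 0.05 s, during which the arm holds its last target. There are 200 camera calls.

## Working session

There is one attempt and no reset: what is moved stays moved. The work goes in short steps, Python scripts to look and compute and a tool call to move; the robot and the scene stay as the last step left them, time stands still between calls to the robot, and variables do not carry over. Pictures are saved under pics/ and viewed, at most 10 in all, crops included, and the job is handed in when it is done.

Besides the shell and the picture viewer there is one more tool, called after "Request:" as name(argument=value, ...) on one line, values as JSON. step_arm: Moves the arm, as the interface text tells. Its arguments: {"type":"object","properties":{"increments":{"type":"array"},"fingers":{"type":"number"}},"required":["increments"]}

```bash
mkdir -p pics; cat > h.py <<'E'
import numpy as np, cv2
from cell import state, imaging, env, spot_in, mark_of
def cam(n):
    d=imaging.read_camera(n); return d
def ray(d,uv):
    K=np.array(d["intrinsics"]);T=np.array(d["camera_from_world"])
    x=np.linalg.inv(K)@[uv[0],uv[1],1]; r=np.array([x[0],-x[1],-x[2]])
    R=T[:3,:3]; o=-R.T@T[:3,3]; return o,R.T@r
def atz(d,uv,z):
    o,r=ray(d,uv); return o+r*(z-o[2])/r[2]
def atdepth(d,uv):
    o,r=ray(d,uv); z=d["z_map"][int(round(uv[1])),int(round(uv[0]))]; return o+r*z
def tri(ds,uvs):
    A=np.zeros((3,3));b=np.zeros(3)
    for d,u in zip(ds,uvs):
        o,r=ray(d,u); r/=np.linalg.norm(r); P=np.eye(3)-np.outer(r,r); A+=P;b+=P@o
    return np.linalg.solve(A,b)
def proj(d,p):
    T=np.array(d["camera_from_world"]);c=T[:3,:3]@p+T[:3,3]; u=np.array(d["intrinsics"])@[c[0],-c[1],-c[2]]; return u[:2]/u[2]
E
python3 - <<'E'
from h import *
np.set_printoptions(precision=1,suppress=True)
s=state();print(s)
D={}
for n in("side","top"):
    d=D[n]=cam(n); cv2.imwrite(f"pics/{n}0.png",d["color"][:,:,::-1])
    print(n,ray(d,(280,210)))
M={}
for t in "leaf_bar leaf_hinge selector_grip ring_gauge master_ball gauge_block cleaner jar screwdriver brush".split():
    z={"leaf_hinge":60,"selector_grip":88,"leaf_bar":75}.get(t,0)
    for n in D:
        for m in mark_of(n,t)[:2]: 
            print(t,n,np.array(m["uv"]),round(m["confidence"],2),atz(D[n],m["uv"],z)); M.setdefault((t,n),m["uv"])
    if (t,"side") in M and (t,"top") in M: print("   tri",tri([D["side"],D["top"]],[M[t,"side"],M[t,"top"]]))
E
```

```text
{'t': 0.0, 'joints': array([-1.3,  0.5,  1.6, -0. ,  1.1, -0.1]), 'qvel': array([ 0.,  0.,  0.,  0., -0., -0.]), 'tau': array([ -0. , -61.3, -25.8,   0.1,   0. ,  -0. ]), 'eef_pos': array([ 211.8, -587.8,  214.1]), 'tcp_rot': array([-3.1, -0. ,  0.3]), 'ft_force': array([-0.3, -0.1, -0.1]), 'moment': array([-0. ,  0. ,  0.1]), 'grip_force': 0.0, 'opening': 0.9989612051763396}
side (array([ 545.4, -967.2,  957.3]), array([ 0. ,  0.7, -0.7]))
top (array([ 438.6,   -9.9, 1281.5]), array([ 0.1, -0. , -1. ]))
leaf_bar side [232.7 272.7] 0.79 [ 446.2 -214.6   75. ]
leaf_bar top [347.3 265.1] 0.78 [ 463.7 -191.6   75. ]
leaf_bar top [117.4 240.4] 0.29 [534.1 411.4  75. ]
   tri [ 454.  -196.    54.7]
leaf_hinge side [276.4 282.2] 0.65 [ 547.1 -235.7   60. ]
leaf_hinge top [361.9 236.4] 0.67 [ 539.9 -235.1   60. ]
   tri [ 543.6 -235.1   58.7]
selector_grip side [267.8 161.2] 0.77 [535.1 194.4  88. ]
selector_grip top [201.  239.5] 0.73 [533.4 189.8  88. ]
   tri [534.1 189.3  91.6]
ring_gauge side [247.4 231.2] 0.68 [472.8  -4.    0. ]
ring_gauge top [276.6 262.8] 0.39 [473.5  -6.2   0. ]
 
[... 217 characters left out ...]
30.4] 0.65 [759.7 -15.9   0. ]
gauge_block top [276.8 163. ] 0.65 [757.7  -9.2   0. ]
gauge_block top [202.4 238.4] 0.28 [543.5 200.7   0. ]
   tri [664.8 -24.2  53.6]
cleaner side [267.  141.2] 0.91 [533.1 424.6   0. ]
cleaner top [115.8 240.7] 0.63 [539.3 442.    0. ]
   tri [536.7 446.7 -14.6]
jar side [324.5 141.6] 0.86 [727.2 411.2   0. ]
jar top [128.  175.9] 0.58 [723.6 414.3   0. ]
   tri [726.1 415.6  -3.5]
screwdriver side [289.6 388.4] 0.58 [ 566.2 -467.5    0. ]
screwdriver top [441.2 225.4] 0.63 [ 573.9 -471.     0. ]
   tri [ 569.7 -469.5    4.8]
brush side [362.3 290. ] 0.89 [ 755.6 -221.6    0. ]
brush top [354.5 165.8] 0.8 [ 747.7 -231.6    0. ]
   tri [ 749.4 -230.     9.8]
```

```bash
python3 - <<'E'
import cv2
a=cv2.imread("pics/side0.png")[120:330,150:400];b=cv2.imread("pics/top0.png")[150:310,150:400]
cv2.imwrite("pics/c1.png",cv2.resize(a,None,fx=2.8,fy=2.8,interpolation=2));cv2.imwrite("pics/c2.png",cv2.resize(b,None,fx=3.2,fy=3.2,interpolation=2))
E
```

```text
(no output)
```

View pics/c1.png

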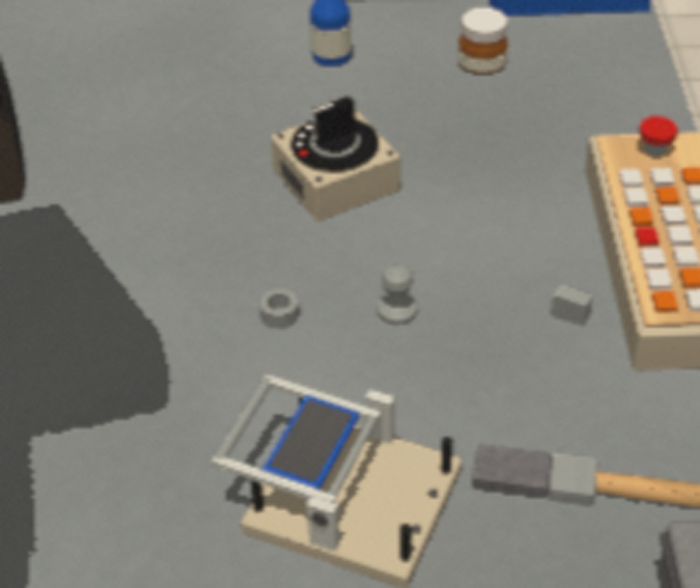

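View pics/c2.png

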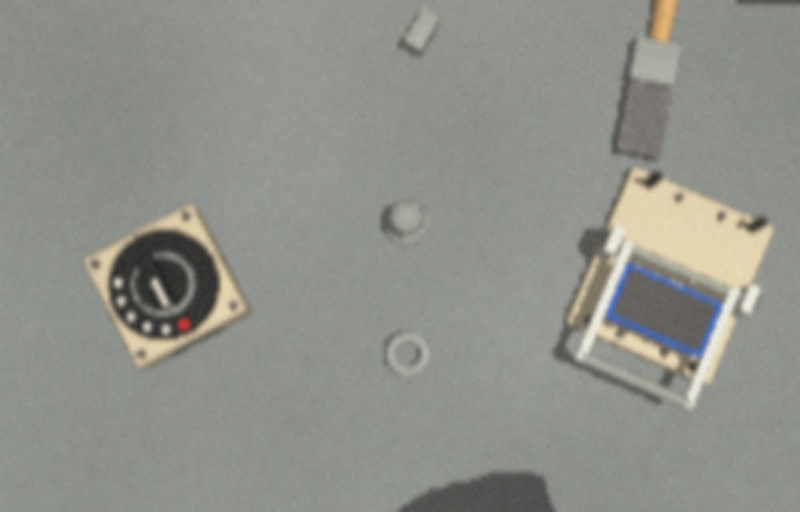

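The plate is nearly flat and tilted slightly, with the bar on the robot side at top crop (580,357)–(692,403). The knob's white pointer faces the red dot at top crop (185,324), and the dots go clockwise from there.

```bash
python3 - <<'E'
from h import *
np.set_printoptions(precision=3,suppress=True)
s=state();print(s["tcp_rot"],s["joints"])
S=cam("side");T=cam("top")
c1=lambda u,v:(u/2.8+150-.3,v/2.8+120-.3); c2=lambda u,v:(u/3.2+150-.3,v/3.2+150-.3)
L=tri([S,T],[c1(268,378),c2(580,357)]);R=tri([S,T],[c1(217,460),c2(692,403)])
print("bar ends",L,R,(L+R)/2,np.linalg.norm(L-R)); d=(L-R);print("bar yaw of +y",np.arctan2(d[1],d[0]))
# bearing block tops
HL=atz(T,c2(615,240),72);HR=atz(T,c2(750,298),72);h=HL-HR
print("hinge",HL,HR,(HL+HR)/2,np.arctan2(h[1],h[0]))
H1=atz(S,c1(380,400),72);H2=atz(S,c1(322,508),72);print("side blocks",H1,H2,(H1+H2)/2)
# base edges in top view
for a,b in(((570,322),(633,168)),((633,168),(772,230))):
    p=atz(T,c2(*a),18);q=atz(T,c2(*b),18);print("edge",np.arctan2(*(q-p)[1::-1]),np.linalg.norm(q-p))
# selector: housing corners
C=[atz(T,c2(*p),50) for p in((86,262),(194,207),(248,310),(140,367))]
print("housing",np.mean(C,0)); 
for i in range(4):
    e=C[(i+1)%4]-C[i];print(np.arctan2(e[1],e[0]),np.linalg.norm(e))
r=atz(T,c2(185,324),50);print("red dir",np.arctan2(*(r-np.mean(C,0))[1::-1]))
p=atz(T,c2(152,281),103);q=atz(T,c2(170,305),103);print("pointer",p,q,np.arctan2(*(q-p)[1::-1]))
E
```

```text
[3.141 0.    0.346] [-1.331  0.491  1.559 -0.     1.092 -0.106]
bar ends [ 474.205 -150.152   64.785] [ 434.851 -241.147   67.321] [ 454.528 -195.649   66.053] 99.172505643423
bar yaw of +y 1.1626064883753993
hinge [ 570.56  -180.706   72.   ] [ 521.339 -291.062   72.   ] [ 545.949 -235.884   72.   ] 1.151258371548072
side blocks [ 570.215 -186.91    72.   ] [ 519.613 -297.659   72.   ] [ 544.914 -242.284   72.   ]
edge -0.410315301008529 145.7702927788486
edge -2.0067221625841767 131.60711460498212
housing [537.399 193.81   50.   ]
-1.1006458815751596 101.24887565491288
-2.656688522127999 98.93310230711435
2.0503798979866827 101.09407718797006
0.48635784535379073 99.88907321289196
red dir -2.6905439146399774
pointer [537.44  197.162 103.   ] [518.005 182.47  103.   ] -2.494278137836938
```

```bash
cat >> h.py <<'E'
def go(p,yaw,frm=None):
    s=state(); q=np.array(s["eef_pos"]) if frm is None else np.array(frm[:3]); y=s["tcp_rot"][2] if frm is None else frm[3]
    d=np.array(p)-q; c,sn=np.cos(y),np.sin(y)
    sl=np.array([d[0]*c+d[1]*sn, d[0]*sn-d[1]*c, -d[2]])/1000
    r=y-yaw
    print("t",round(s["t"],2),"slide",sl.round(4),"roll",round(r,4),"dist",round(np.linalg.norm(d)))
E
python3 -c "
from h import *
go([454,-197,130],1.16)"
```

```text
t 1.2 slide [ 0.3603 -0.2858  0.0846] roll -0.8142 dist 468
```

Request:
step_arm(increments=[{"slide": [0.36, -0.286, 0.084], "roll": -0.814}, {"slide": [0.36, -0.286, 0.084], "roll": -0.814}, {"slide": [0.36, -0.286, 0.084], "roll": -0.814}, {"slide": [0.36, -0.286, 0.084], "roll": -0.814}, {"slide": [0.36, -0.286, 0.084], "roll": -0.814}], fingers=0.32)

```text
t: 1.82
eef_pos: [374.3, -324.9, 158.4]
tcp_rot: [3.141, 0.0, 1.163]
ft_force: [0.8, -0.7, 0.1]
opening: 0.531
grip_force: 0.0
```

```bash
python3 -c "
from h import *
go([454,-197,130],1.16)"
```

```text
t 1.82 slide [0.149  0.0224 0.0284] roll 0.0033 dist 153
```

Request:
step_arm(increments=[{"slide": [0.149, 0.022, 0.028], "roll": 0.003}, {"slide": [0.149, 0.022, 0.028], "roll": 0.003}, {"slide": [0.149, 0.022, 0.028], "roll": 0.003}, {"slide": [0.149, 0.022, 0.028], "roll": 0.003}, {"slide": [0.149, 0.022, 0.028], "roll": 0.003}])

```text
t: 2.45
eef_pos: [453.1, -199.3, 130.6]
tcp_rot: [3.141, 0.0, 1.157]
ft_force: [0.1, 0.1, 0.1]
opening: 0.321
grip_force: 0.0
```

```bash
python3 - <<'E'
from h import *
go([454,-197,130],1.16)
S=cam("side");T=cam("top");u={}
for n in("side","top"):
    for m in mark_of(n,"leaf_bar")[:1]: u[n]=m["uv"];print(n,m)
    for m in mark_of(n,"leaf_hinge")[:1]: print(n,m["uv"],atz({"side":S,"top":T}[n],m["uv"],60))
a=S["color"][200:330,180:330,::-1];b=T["color"][190:320,300:450,::-1]
cv2.imwrite("pics/m1.png",cv2.resize(np.hstack([a,b]),None,fx=2.6,fy=2.6,interpolation=2))
E
```

```text
t 2.45 slide [ 0.0025 -0.0001  0.0006] roll -0.0032 dist 3
side {'uv': [233.3, 270.1], 'confidence': 0.95}
side [275.4, 283.3] [ 544.64866531 -238.85839368   60.        ]
top {'uv': [347.7, 265.4], 'confidence': 0.84}
top [363.7, 234.0] [ 546.3027359  -240.15691364   60.        ]
```

View pics/m1.png

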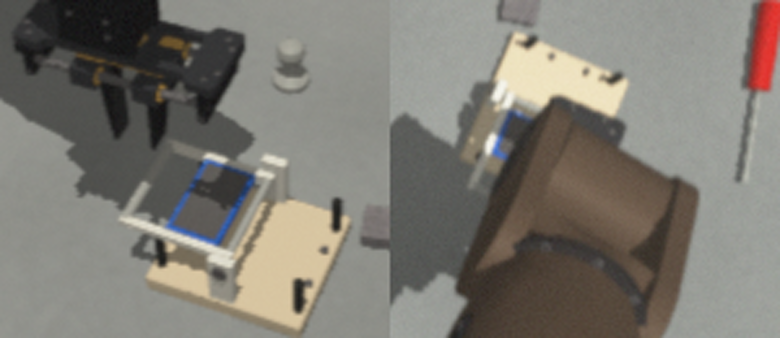

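The side view (left half) shows the fingers (around 130,120) above and in line with the bar (120,215)–(170,145). The top view is blocked by the arm. The estimates agree, so I'm descending.

Request:
step_arm(increments=[{"slide": [0.001, 0, 0.03], "roll": -0.003}, {"slide": [0.001, 0, 0.06], "roll": -0.003}, {"slide": [0.001, 0, 0.086], "roll": -0.003}, {"slide": [0.001, 0, 0.086], "roll": -0.003}])

```text
t: 3.25
eef_pos: [452.8, -197.7, 43.3]
tcp_rot: [-3.139, -0.0, 1.159]
ft_force: [0.3, 0.2, -0.0]
opening: 0.321
grip_force: 0.0
```

Request:
step_arm(increments=[{"slide": [0, 0, 0], "roll": 0}, {"slide": [0, 0, 0], "roll": 0}, {"slide": [0, 0, 0], "roll": 0}, {"slide": [0, 0, 0], "roll": 0}, {"slide": [0, 0, 0], "roll": 0}], fingers=0)

```text
t: 3.88
eef_pos: [453.8, -198.0, 44.7]
tcp_rot: [3.141, 0.0, 1.16]
ft_force: [-0.3, -0.8, 1.8]
opening: 0.096
grip_force: 30.0
```

```bash
python3 - <<'E'
from h import *
S=cam("side");print(state())
a=S["color"][180:330,160:360,::-1]
cv2.imwrite("pics/m2.png",cv2.resize(a,None,fx=3,fy=3,interpolation=2))
E
```

```text
{'t': 3.925, 'joints': array([-5.44861537e-01,  5.68703940e-01,  2.03251268e+00, -1.43379060e-04,
        5.39646695e-01, -1.33595382e-01]), 'qvel': array([ 0.00064828,  0.00318459,  0.00063412, -0.00044851, -0.00109491,
       -0.00073348]), 'tau': array([  0.7024972 , -52.83384204, -12.45434225,   0.06561833,
         0.22450183,  -0.12876569]), 'eef_pos': array([ 453.78947462, -197.98778599,   44.65961088]), 'tcp_rot': array([3.14087965e+00, 1.70251070e-04, 1.15965309e+00]), 'ft_force': array([-0.30312561, -0.79137822,  1.99474454]), 'moment': array([-0.21683688, -0.10341714, -0.18438955]), 'grip_force': 29.98824030160904, 'opening': 0.09404897275815878}
```

View pics/m2.png

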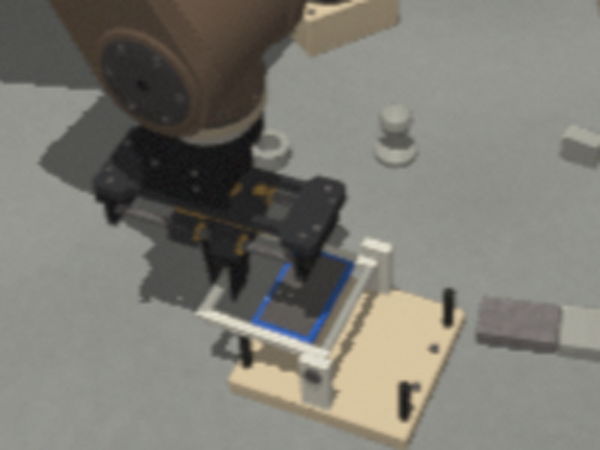

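Gripped: opening is 9 mm on the 10 mm bar, and the side view shows the fingers on it near (228,280). Now swinging along the arc.

Request:
step_arm(increments=[{"slide": [0, 0.003, -0.0197], "roll": 0}, {"slide": [0, 0.0098, -0.0385], "roll": 0}, {"slide": [0, 0.0203, -0.0555], "roll": 0}, {"slide": [0, 0.0339, -0.0701], "roll": 0}, {"slide": [0, 0.0501, -0.0817], "roll": 0}])

```text
t: 4.55
eef_pos: [494.4, -216.0, 126.8]
tcp_rot: [-3.129, 0.0, 1.161]
ft_force: [-21.9, 1.4, 20.2]
opening: 0.096
grip_force: 30.1
```

Request:
step_arm(increments=[{"slide": [0, 0.0182, -0.0082], "roll": 0}, {"slide": [0, 0.0377, -0.0125], "roll": 0}, {"slide": [0, 0.0577, -0.013], "roll": 0}, {"slide": [0, 0.0773, -0.0094], "roll": 0}, {"slide": [0, 0.0959, -0.002], "roll": 0}])

```text
t: 5.18
eef_pos: [587.4, -257.2, 128.6]
tcp_rot: [-3.141, 0.001, 1.16]
ft_force: [-5.2, -4.8, 2.7]
opening: 0.093
grip_force: 30.0
```

Request:
step_arm(increments=[{"slide": [0, 0.0183, 0.0122], "roll": 0}, {"slide": [0, 0.0334, 0.0281], "roll": 0}, {"slide": [0, 0.0447, 0.0469], "roll": 0}, {"slide": [0, 0.0517, 0.0677], "roll": 0}, {"slide": [0, 0.0539, 0.0887], "roll": 0}])

```text
t: 5.8
eef_pos: [636.7, -278.7, 38.9]
tcp_rot: [3.142, 0.001, 1.16]
ft_force: [-7.0, -4.4, 3.6]
opening: 0.097
grip_force: 30.0
```

Request:
step_arm(increments=[{"slide": [0, 0, 0.001], "roll": 0}, {"slide": [0, 0, 0.002], "roll": 0}, {"slide": [0, 0, 0.002], "roll": 0}])

```text
t: 6.18
eef_pos: [636.8, -278.4, 37.0]
tcp_rot: [3.141, 0.001, 1.16]
ft_force: [0.6, -6.3, -4.3]
opening: 0.096
grip_force: 30.0
```

```bash
python3 - <<'E'
from h import *
S=cam("side");print(state()["eef_pos"])
a=S["color"][180:330,160:360,::-1]
cv2.imwrite("pics/m3.png",cv2.resize(a,None,fx=3,fy=3,interpolation=2))
E
```

```text
[ 636.82926319 -278.37303047   36.9823221 ]
```

View pics/m3.png

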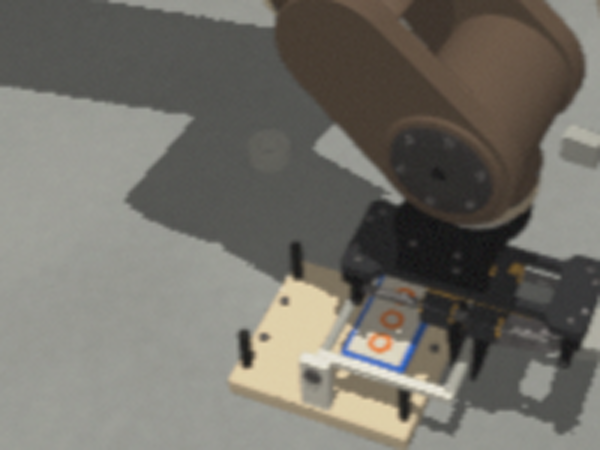

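The plate is turned over: white face with orange rings near (385,325), bar gripped near (465,365). I'm pressing down to make sure it is seated.

Request:
step_arm(increments=[{"slide": [0, 0, 0.002], "roll": 0}, {"slide": [0, 0, 0.004], "roll": 0}, {"slide": [0, 0, 0.005], "roll": 0}, {"slide": [0, 0, 0.005], "roll": 0}])

```text
t: 6.72
eef_pos: [637.0, -278.4, 35.7]
tcp_rot: [3.139, 0.001, 1.16]
ft_force: [-10.3, -1.3, 25.1]
opening: 0.098
grip_force: 30.0
```

Request:
step_arm(increments=[{"slide": [0, 0, 0], "roll": 0}, {"slide": [0, 0, 0], "roll": 0}, {"slide": [0, 0, 0], "roll": 0}], fingers=0.32)

```text
t: 7.1
eef_pos: [636.7, -277.4, 32.0]
tcp_rot: [-3.141, -0.0, 1.16]
ft_force: [0.2, 0.1, -0.0]
opening: 0.311
grip_force: 0.0
```

Request:
step_arm(increments=[{"slide": [0, 0, -0.02], "roll": 0}, {"slide": [0, 0, -0.06], "roll": 0}, {"slide": [0, 0, -0.11], "roll": 0}, {"slide": [0, 0, -0.16], "roll": 0}, {"slide": [0, 0, -0.16], "roll": 0}])

```text
t: 7.72
eef_pos: [638.3, -278.3, 198.4]
tcp_rot: [3.133, 0.001, 1.16]
ft_force: [1.1, -0.3, -1.2]
opening: 0.318
grip_force: 0.0
```

```bash
python3 -c "
from h import *
go([536,192,190],0.48+np.pi)"
```

```text
t 7.72 slide [ 0.3903 -0.2815  0.0084] roll -2.4616 dist 481
```

Request:
step_arm(increments=[{"slide": [0.39, -0.281, 0.0], "roll": -2.46}, {"slide": [0.39, -0.281, 0.0], "roll": -2.46}, {"slide": [0.39, -0.281, 0.0], "roll": -2.46}, {"slide": [0.39, -0.281, 0.0], "roll": -2.46}, {"slide": [0.39, -0.281, 0.0], "roll": -2.46}])

```text
t: 8.35
eef_pos: [569.7, 29.6, 192.5]
tcp_rot: [-3.141, -0.0, 2.103]
ft_force: [0.9, 0.4, 0.7]
opening: 0.32
grip_force: 0.0
```

```bash
python3 -c "
from h import *
go([536,192,190],0.48+np.pi)"
```

```text
t 8.35 slide [0.1571 0.0534 0.0025] roll -1.5183 dist 166
```

Request:
step_arm(increments=[{"slide": [0.157, 0.053, 0.0], "roll": -1.518}, {"slide": [0.157, 0.053, 0.0], "roll": -1.518}, {"slide": [0.157, 0.053, 0.0], "roll": -1.518}, {"slide": [0.157, 0.053, 0.0], "roll": -1.518}, {"slide": [0.157, 0.053, 0.0], "roll": -1.518}])

```text
t: 8.98
eef_pos: [537.0, 190.8, 192.4]
tcp_rot: [-3.141, -0.001, 3.042]
ft_force: [0.2, -1.1, -1.0]
opening: 0.322
grip_force: 0.0
```

```bash
python3 - <<'E'
from h import *
S=cam("side");T=cam("top");D={"side":S,"top":T}
for n in D:
    for m in mark_of(n,"selector_grip")[:1]: print(n,m,atz(D[n],m["uv"],88))
    for m in mark_of(n,"leaf_bar")[:1]: print(n,m,atz(D[n],m["uv"],60))
go([536,192,190],0.48+np.pi)
a=S["color"][100:220,180:340,::-1];b=T["color"][150:270,300:460,::-1]
cv2.imwrite("pics/m4.png",cv2.resize(np.hstack([a,b]),None,fx=2.5,fy=2.5,interpolation=2))
E
```

```text
side {'uv': [271.2, 159.3], 'confidence': 0.7} [545.19443182 203.07584406  88.        ]
side {'uv': [311.4, 296.8], 'confidence': 0.95} [ 624.78914843 -281.76752076   60.        ]
top {'uv': [375.9, 199.1], 'confidence': 0.8} [ 640.64038979 -276.35972573   60.        ]
t 9.28 slide [0.0018 0.0019 0.0024] roll -0.5906 dist 4
```

View pics/m4.png

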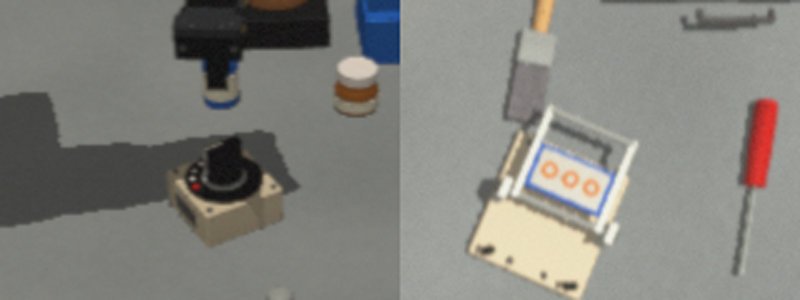

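The right half shows the plate flat, white face with rings up, near (570,175). The left half shows the knob at (225,165) with the gripper above it. Next I align the yaw and descend.

Request:
step_arm(increments=[{"slide": [0.002, 0.002, 0.02], "roll": -0.59}, {"slide": [0.002, 0.002, 0.04], "roll": -0.59}, {"slide": [0.002, 0.002, 0.06], "roll": -0.59}, {"slide": [0.002, 0.002, 0.06], "roll": -0.59}, {"slide": [0.002, 0.002, 0.06], "roll": -0.59}], fingers=0.45)

```text
t: 9.9
eef_pos: [536.2, 192.3, 133.1]
tcp_rot: [-3.141, 0.001, -2.663]
ft_force: [-0.2, -0.6, 0.1]
opening: 0.45
grip_force: 0.0
```

```bash
python3 -c "
from h import *
go([536,192,70],0.48-np.pi)"
```

```text
t 9.9 slide [ 0.0003 -0.0002  0.0631] roll -0.0013 dist 63
```

Request:
step_arm(increments=[{"slide": [0, 0, 0.025], "roll": 0}, {"slide": [0, 0, 0.045], "roll": 0}, {"slide": [0, 0, 0.062], "roll": 0}, {"slide": [0, 0, 0.062], "roll": 0}])

```text
t: 10.4
eef_pos: [535.6, 192.2, 69.9]
tcp_rot: [3.141, -0.001, -2.66]
ft_force: [0.4, -0.2, 0.6]
opening: 0.449
grip_force: 0.0
```

Request:
step_arm(increments=[{"slide": [0, 0, 0], "roll": 0}, {"slide": [0, 0, 0], "roll": 0}, {"slide": [0, 0, 0], "roll": 0}, {"slide": [0, 0, 0], "roll": 0}, {"slide": [0, 0, 0], "roll": 0}], fingers=0)

```text
t: 11.02
eef_pos: [535.1, 193.9, 71.0]
tcp_rot: [3.14, 0.0, -2.659]
ft_force: [-5.7, 13.3, 4.0]
opening: 0.148
grip_force: 30.0
```

```bash
python3 - <<'E'
from h import *
S=cam("side");s=state();print(s["eef_pos"],s["tcp_rot"],s["ft_force"],s["moment"],s["opening"])
cv2.imwrite("pics/m5.png",cv2.resize(S["color"][110:220,190:350,::-1],None,fx=4,fy=4,interpolation=2))
E
```

```text
[535.13367069 193.94041319  70.96486414] [ 3.13962160e+00  4.29229439e-04 -2.65886610e+00] [-5.09648784 13.61609586  4.62805579] [2.6066455  0.9005065  0.07491406] 0.1463925372077985
```

View pics/m5.png

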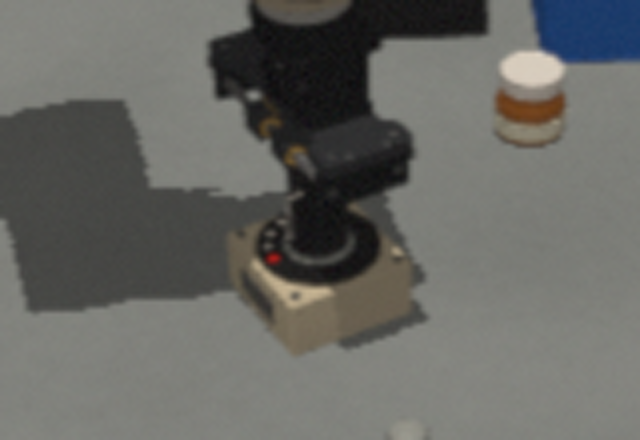

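Gripped on the knob, 14 mm opening, pointer still at the red dot near (273,258). I'll relieve the roughly 14 N side force, then turn clockwise.

Request:
step_arm(increments=[{"slide": [0, 0.0018, 0], "roll": 0}, {"slide": [0, 0.0018, 0], "roll": 0.14}, {"slide": [0, 0.0018, 0], "roll": 0.28}, {"slide": [0, 0.0018, 0], "roll": 0.419}, {"slide": [0, 0.0018, 0], "roll": 0.419}])

```text
t: 11.7
eef_pos: [534.6, 195.6, 70.9]
tcp_rot: [3.14, 0.0, -3.08]
ft_force: [-4.9, 15.2, 4.6]
opening: 0.149
grip_force: 30.0
```

```bash
python3 -c "
from h import *
s=state();print(s['eef_pos'],s['tcp_rot'],s['ft_force'],s['moment'])"
```

```text
[534.63548388 195.6302231   70.93555037] [ 3.13950637e+00  3.43029651e-04 -3.07962808e+00] [-4.92021227 15.15409467  4.59853321] [2.82316436 0.74120652 0.12145103]
```

Request:
step_arm(increments=[{"slide": [0, 0, 0], "roll": 0.14}, {"slide": [0, 0, 0], "roll": 0.28}, {"slide": [0, 0, 0], "roll": 0.419}, {"slide": [0, 0, 0], "roll": 0.419}])

```text
t: 12.2
eef_pos: [535.0, 197.2, 71.0]
tcp_rot: [3.137, -0.0, 2.784]
ft_force: [-4.0, 27.0, 3.0]
opening: 0.142
grip_force: 30.0
```

```bash
python3 -c "
from h import *
s=state();print(s['eef_pos'],s['tcp_rot'],s['ft_force'],s['moment'])"
```

```text
[534.95914072 197.16673361  70.98030812] [ 3.13710955e+00 -6.07863180e-05  2.78424631e+00] [-3.98769782 26.97376281  2.97338576] [5.07986858 0.55411216 0.20330838]
```

The three readings are consistent with the knob axis at about (538.9, 195.9), so the TCP sits 4 mm off along the bar. The last turn lets the tool orbit that point.

Request:
step_arm(increments=[{"slide": [0.0003, 0.0038, 0], "roll": 0.1}, {"slide": [0.0005, 0.0042, 0], "roll": 0.2}, {"slide": [0.0007, 0.0046, 0], "roll": 0.3}, {"slide": [0.001, 0.005, 0], "roll": 0.4}, {"slide": [0.001, 0.005, 0], "roll": 0.41}])

```text
t: 12.82
eef_pos: [535.8, 199.0, 70.9]
tcp_rot: [3.141, 0.0, 2.377]
ft_force: [-2.7, 1.8, 6.2]
opening: 0.147
grip_force: 30.0
```

```bash
python3 - <<'E'
from h import *
S=cam("side");T=cam("top");s=state();print(s["t"],s["eef_pos"],s["tcp_rot"],s["ft_force"],s["moment"],s["opening"],s["grip_force"])
a=S["color"][135:195,230:310,::-1];b=T["color"][190:250,170:250,::-1]
cv2.imwrite("pics/m6.png",cv2.resize(np.hstack([a,b]),None,fx=5,fy=5,interpolation=2))
E
```

```text
12.925 [535.80608708 199.03301298  70.92522655] [3.14132249e+00 1.81325061e-04 2.37794389e+00] [-3.19915447  2.04203635  5.72968175] [0.23218561 0.3159316  0.09650485] 0.1455553270472845 29.999614655971527
```

View pics/m6.png

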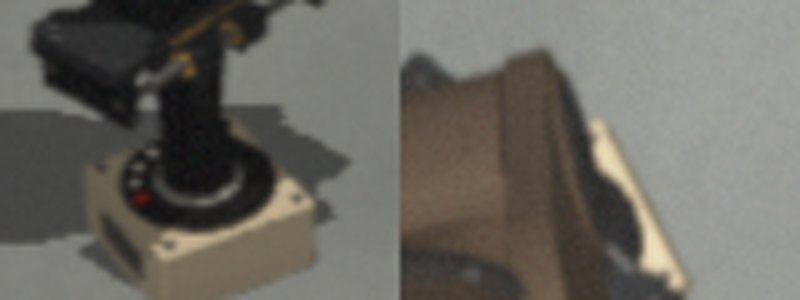

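The forces are now small and the grip is 30 N. The side view shows the red dot at (140,198) with the first dots beside it; the arm hides the pointer. I'll check the home angle against the dots in the first top picture.

```bash
python3 - <<'E'
from h import *
from scipy.optimize import least_squares
T=cam("top")
u=[(185,324),(166,330),(147,327),(130,317),(121,301),(118,283)]
P=np.array([atz(T,(a/3.2+149.7,b/3.2+149.7),50)[:2] for a,b in u])
f=lambda q:(q[:2]+q[2]*np.c_[np.cos(q[3]-.41888*np.arange(6)),np.sin(q[3]-.41888*np.arange(6))]-P).ravel()
r=least_squares(f,[537,194,35,-2.66]);print(r.x,np.sqrt(np.mean(r.fun**2)),"third",r.x[3]-3*.41888, "now",state()["tcp_rot"][2]-2*np.pi)
E
```

```text
[539.38522862 196.70618828  38.53774264  -2.65720466] 0.3417235819830654 third -3.913844659139891 now -3.9050264304953695
```

The dot fit puts the third stop at -3.914 rad and the tool is at -3.905. I'll hold briefly and hand in.

Request:
step_arm(increments=[{"slide": [0, 0, 0], "roll": 0.01}, {"slide": [0, 0, 0], "roll": 0.01}, {"slide": [0, 0, 0], "roll": 0.01}, {"slide": [0, 0, 0], "roll": 0.01}, {"slide": [0, 0, 0], "roll": 0.01}])

```text
t: 13.6
eef_pos: [535.8, 199.0, 70.9]
tcp_rot: [3.141, 0.0, 2.368]
ft_force: [-2.7, 1.9, 5.0]
opening: 0.148
grip_force: 30.0
```

```bash
python3 -c "
from h import *
print(env.job_done())"
```

```text
the job is handed in; nothing more can be done
None
```

The job is handed in at about 13.6 s with no verdict returned: the plate lies turned over, white face up, and the knob is held steady at 30 N within about 0.01 rad of the third stop, going by the tool angle and the dial dots.

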